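# Preset five strokes on the valve tester and start it

## Robot

A 6-joint arm with a two-finger parallel gripper is mounted at the origin on the work surface; the furniture and walls round the work are solid. World frame = base frame: x ahead of the robot, y to its left, z up, the work surface at z = 0. Lengths are in m, angles in rad, forces in N, time in s.
With the tool pointing down it reaches from about 0.25 to 0.725 m from the base axis. Payload 4 kg.
Tool frame: the origin (TCP) lies at the very end of the fingers, on their centre line; the grasp point (between the pads) lies 19 mm behind it; z points along the fingers, y is the line along which they close (so a half turn about z gives the same grasp; the last joint's range is limited). The gripper opens to 85 mm and grips with 20 to 120 N. Pads are 22 mm wide; open, the fingers measure 114 mm over their backs; the gripper's body (76 mm by 85 mm) begins 54 mm behind the grasp point. The pads swing forward as they close: fully open they stand 13 mm farther back than shut.
Start: joints at [1.23, 0.241, 0.005, 1.335, 0, 1.571], TCP at [0.167, 0.471, 0.231] pointing down, gripper open.
Joint ranges: [-2.72, 2.72], [-1.05, 1.87], [-1.09, 1.28], [-1.99, 2.15], [-1.42, 1.44], [-3.14, 3.14]. Speed limits (rad/s): [2.79, 2.79, 3.14, 3.14, 3.14, 3.14].

## Interface

Orientations are given as a unit quaternion [x, y, z, w].
In Python, from workcell import bot, vision, workorder gives the robot as it stands.
- The arm moves only by the shell command python3 -m creep 'ROWS' [OPENING]. ROWS is JSON, a list of rows, each a list of 2 entries, a list of its own where there are three numbers: the shift along the tool's x, y, z in mm, then the turn, a rotation vector about the tool's x, y, z in rad. In form: [[[dx, dy, dz], [wx, wy, wz]], ...]. A call has 1 to 12 rows; each row shifts and turns the commanded pose from where the row before left it, along the tool's axes as they then stand; what a row does not reach is not made up. A row lasts 1/8 s, in which the tool goes at most 62.5 mm and 10.7 degrees, less where a joint would pass 70% of its speed; a pose out of reach is approached as far as the arm can. A call is refused whole if a number of a shift passes 62.5 or a number of a turn 0.188, either way. A call with a gripper value outside its range is refused whole. OPENING is the finger opening in mm, from 0 to 85.4, set as the call begins (- or left out, the last holds). The fingers move at their own pace and stop on an object; the grip force is fixed at half the most. Time passes only in rows, so rows that do not move let the fingers close. It gives the time, the measured TCP pose, the force, the opening and the grip force at its end, in the units of the state.
- bot.get_obs(): the state, without advancing time (a new reading comes with each control period).
- vision.camera(name): name is "side" or "top"; returns a dict with "image" (400x640x3 uint8, blue, green, red), "z_map" (400x640 float32, m along the optical axis (not along the pixel's ray), 0 where there is no reading), "K" (3x3 intrinsics, pixels), "rvec" (rotation vector, rad) and "tvec" (3), from world to camera coordinates, as OpenCV has them. Camera axes: x right, y down, z forward; pixel columns grow to the right and rows downward; lengths in m; the calibration is good to about 2 mm. A picture is of the moment at which its call begins.
- workorder.job_done(): hands the job in; it is judged then, once.
Trained networks look in a picture, given as the dict that the camera call returned (one of the last four; its "shot" number tells which), for a name from the list of things; names that differ only in an ending like _2 or _b are one class to them, and where a whole thing is asked for, a point or a joint stands for the part that bears it (a point fixed in the world has none). Each returns a list of dicts, best first, with "score" (0 to 1); they miss things now and then, are a little off and sometimes report something else, mostly with a low value. They report only what shows in the picture. A call takes as long as a camera call. They do not tell look-alikes from the thing itself.
- vision.spot_in(picture, query): "position" ([column, row] in pixels, amid what is visible of it).
- vision.place_of(picture, query): "position" ([column, row] in pixels: a listed point, or the origin of a listed thing).
The state is a dict: "clock": time; "joint_pos": joint angles; "joint_vel": joint speeds; "tau": joint torques, N m; "eef_pos": TCP position; "tool_rot": TCP orientation; "ft_force": force on the tool from outside, world axes, zero at the start; "ft_torque": the same for the moment, N m; "grip_width": finger opening in m; "grasp_force": force on a finger pad.
Only numpy, scipy, OpenCV 4.12 (cv2) and the standard library are available. Lean on these libraries where they do the work, as an engineer would, in place of code of your own. Each camera call takes 0.05 s, during which the arm holds its last target. There are 200 camera calls.

## Task

Roll the ridged preset wheel of the valve tester upwards, its front going up and away from you, until the face with five studs stands square between the two pointers, and let it rest there. Then push the start lever fully over, away from you. Do not knock over the spray can or the black solenoid module standing near.

Things in the scene. Friction and masses are not known exactly. Their poses are not given: they have to be found in the camera images.
- preset_stand: Fixed grey stand of the preset wheel, 150 mm deep, 150 wide, 288 high. Origin at table level directly below the wheel's axis; x points level to its rear (away from the robot at yaw 0), y along the wheel's axis, z up. The wheel turns between two cheeks (inner gap 72 mm) that end at least 5 mm below the ridge tops; a front apron 52 mm high stands at x = -58 mm.
- preset_axis (a point): Centre of the wheel, 85 mm above the table; axes as the stand's. The wheel is aluminium, its axis along y, 56 mm wide, drum radius 46 mm, radius 62 mm over the ridges. Its window side, the part to work on, faces the robot and up: the outward direction there leans 28 degrees from vertical towards the stand's -x.
- preset_window (a point): Fixed point midway between the two steel pointer bars, on the drum's surface (46 mm from the axis, 22 mm in front of it, 126 mm above the table), where the face that counts must be centred. Axes as the stand's.
- hood_edge (a point): Middle of the front edge, underside, of the fixed sight hood: a flat plate 280 to 288 mm above the table, 110 mm wide in y, from 10 mm in front of the wheel's axis back to the rear wall. A gripper cannot stand upright at the window below it: lean it back towards the robot by about 28 degrees, fingers pointing along the inward direction.
- preset_wheel (a joint): Wheel angle, rad, growing as its front rolls up and away. Eight faces 0.785 apart, a ridge midway between each two (8 mm thick, 16 high, full width). Six faces bear dark studs as on dice; n studs is square at the window at (n-1) x 0.7854, five at 3.1416 with ridges then 22.5 degrees above and below. Stops -0.2, 4.6. No clicks: friction (about 2 N at the ridges) holds it where it is left.
- start_lever_tip (a point): Centre of the steel ball (26 mm) at the end of the start lever, 80 mm from its pivot; about 92 mm above the table at either end of the throw. The lever is a 10 mm rod on a grey block 70 x 50 x 25 mm, pivot 22 mm above the table in the block's middle.
- start_lever_base: The lever's fixed block. Origin at table level under the pivot; x points the way the lever is to be thrown (roughly away from the robot), y along the pivot.
- start_lever (a joint): Lever angle, rad: 0 leaning 0.5 rad from vertical towards the block's -x (to the robot), 1.0 fully over, leaning 0.5 rad towards +x. Light friction (about 1 N at the ball); it stays where it is left.
- can_green: Bystander: loose spray can with a white shoulder, 67 mm across, 194 mm high, upright; origin at the centre of its underside.
- module_s00: Bystander: loose black solenoid module standing upright, 42 x 38 mm, 87 mm high, in front of and right of the wheel's stand; origin at the centre of its underside.
Not all that is in view belongs to the job. Of the things that look like the start_lever_base, the larger one is meant.

How it is judged:
On the way, in this order (a step that is already met when the one before it is completed fails the run):
1. the five-stud face stands square between the pointers (within 8 degrees) and the wheel is at rest, the lever not yet thrown (value of joint preset_wheel between 3.0016 and 3.2816 rad and velocity of joint preset_wheel between -0.05 and 0.05 rad/s and value of joint start_lever below 0.5 rad), for 0.3 s.
2. the start lever is pushed fully over (value of joint start_lever above 0.85 rad), for 0.2 s.
At the end, for the whole second after the job is handed in: The wheel rests with the five-stud face at the window (joint 3.1416 within 0.14 rad, 8 degrees) and the start lever is fully over (above 0.85 of 1.0 rad) (value of joint preset_wheel between 3.0016 and 3.2816 rad and velocity of joint preset_wheel between -0.05 and 0.05 rad/s and value of joint start_lever above 0.85 rad); the robot touches nothing.
It fails at once if the spray can is knocked over (angle between can_green's own z axis and vertical above 0.6 rad).
It fails at once if the standing solenoid module is knocked over (angle between module_s00's own z axis and vertical above 0.6 rad).
It also fails if it takes over 58 s, if anything falls off the work surface, if the arm or the gripper's body presses on something with over 40 N, if the wrist force passes 120 N, or if a joint passes its speed limit or range.

## Working session

There is one attempt and no reset: what is moved stays moved. The work goes in short steps, Python scripts to look and compute and a shell command to move; the robot and the scene stay as the last step left them, time stands still between calls to the robot, and variables do not carry over. Pictures are saved under pics/ and viewed, at most 10 in all, crops included, and the job is handed in when it is done.

```bash
mkdir -p pics; cat > h.py <<'E'
import numpy as np, cv2
from scipy.spatial.transform import Rotation as R
from workcell import bot, vision, workorder
def world(p,u,v,d=None,z=None):
    K=p["K"];Rm=cv2.Rodrigues(np.array(p["rvec"],float))[0];t=np.array(p["tvec"],float).ravel()
    r=np.linalg.inv(K)@np.array([u,v,1.]);c=-Rm.T@t;w=Rm.T@r
    if z is not None: return c+w*(z-c[2])/w[2]
    if d is None: d=p["z_map"][int(round(v)),int(round(u))]
    return c+w*d
def proj(p,X):
    return cv2.projectPoints(np.array(X,float).reshape(-1,3),np.array(p["rvec"],float),np.array(p["tvec"],float),p["K"],None)[0].reshape(-1,2)
E
python3 - <<'E'
from h import *
np.set_printoptions(precision=3,suppress=True)
for n in("side","top"):
    p=vision.camera(n);cv2.imwrite(f"pics/{n}0.png",p["image"])
    for q in("preset_stand","preset_axis","preset_window","hood_edge","start_lever_tip","start_lever_base","can_green","module_s00"):
        for r in vision.place_of(p,q)[:3]:
            print(n,q,round(r["score"],2),np.array(r["position"]), world(p,*r["position"]), {"preset_stand":0,"preset_axis":.085,"preset_window":.126,"hood_edge":.28,"start_lever_tip":.092}.get(q,0), world(p,*r["position"],z={"preset_axis":.085,"preset_window":.126,"hood_edge":.28,"start_lever_tip":.092}.get(q,0)))
print(bot.get_obs())
E
```

```text
side preset_stand 0.81 [339.1 240.5] [0.566 0.013 0.02 ] 0 [0.568 0.043 0.   ]
side preset_stand 0.45 [296.7 327.2] [ 0.473 -0.281  0.018] 0 [ 0.472 -0.262  0.   ]
side preset_axis 0.84 [336.3 208. ] [0.556 0.013 0.111] 0.085 [0.559 0.061 0.085]
side preset_window 0.81 [328.9 192.8] [0.54  0.067 0.124] 0.126 [0.54  0.063 0.126]
side hood_edge 0.84 [336.8 135.5] [ 0.654  1.814 -0.292] 0.28 [0.553 0.04  0.28 ]
side hood_edge 0.28 [337.6 209.4] [0.56  0.013 0.107] 0.28 [ 0.538 -0.311  0.28 ]
side start_lever_tip 0.71 [273.1 282. ] [ 0.431 -0.258  0.104] 0.092 [ 0.429 -0.244  0.092]
side start_lever_tip 0.43 [297.6 264.8] [ 0.47  -0.151  0.063] 0.092 [ 0.472 -0.19   0.092]
side start_lever_base 0.85 [297.7 324.3] [ 0.475 -0.278  0.022] 0 [ 0.474 -0.254  0.   ]
side start_lever_base 0.57 [312.2 291.7] [ 0.501 -0.173  0.012] 0 [ 0.501 -0.159  0.   ]
side start_lever_base 0.3 [331.8 193.9] [0.547 0.052 0.128] 0 [0.559 0.316 0.   ]
side can_green 0.57 [369.3 304.3] [ 0.613 -0.221  0.021] 0 [ 0.618 -0.197  0.   ]
side module_s00 0.82 [253.5 286.4] [ 0.378 -0.163  0.016] 0 [ 0.374 -0.142  0.  
[... 770 characters left out ...]
_lever_base 0.64 [403.5 223.3] [ 0.455 -0.248  0.063] 0 [ 0.466 -0.257  0.   ]
top can_green 0.76 [375.5 160.6] [ 0.584 -0.178  0.103] 0 [ 0.616 -0.187  0.   ]
top module_s00 0.55 [355.9 258.5] [ 0.369 -0.145  0.085] 0 [ 0.377 -0.149  0.   ]
{'clock': 0.9, 'joint_pos': array([1.23 , 0.241, 0.005, 1.335, 0.   , 1.571]), 'joint_vel': array([-0.001,  0.   , -0.   ,  0.001, -0.   , -0.001]), 'tau': array([  0.   , -37.22 ,  25.269,   0.001,  -0.   ,  -0.   ]), 'eef_pos': array([0.167, 0.471, 0.231]), 'tool_rot': array([ 0.17 ,  0.986,  0.   , -0.   ]), 'ft_force': array([ 0.794,  0.034, -0.347]), 'ft_torque': array([-0.019,  0.01 ,  0.013]), 'grasp_force': 0.0, 'grip_width': 0.08538016988637909}
```

```bash
python3 - <<'E'
import cv2,numpy as np
a=cv2.imread("pics/side0.png")[100:360,220:440];b=cv2.imread("pics/top0.png")[110:290,220:440]
a=cv2.resize(a,None,fx=1.8,fy=1.8,interpolation=3);b=cv2.resize(b,None,fx=1.8,fy=1.8,interpolation=3)
c=np.zeros((468,792,3),np.uint8);c[:,:396]=a;c[:324,396:]=b;cv2.imwrite("pics/c0.png",c)
E
```

```text
(no output)
```

View pics/c0.png

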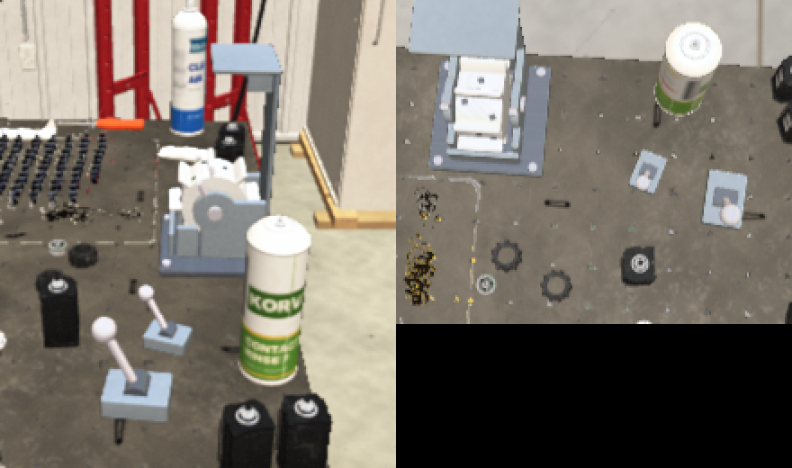

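The larger lever is the near one in the side view (crop 105,328; full-image ball at 273,282). The wheel stands below the hood. I'll zoom in on the wheel for the studs and yaw.

```bash
python3 - <<'E'
from h import *
a=cv2.resize(cv2.imread("pics/side0.png")[165:255,300:380],None,fx=5,fy=5,interpolation=2)
b=cv2.resize(cv2.imread("pics/top0.png")[130:215,230:310],None,fx=5,fy=5,interpolation=2)
c=np.zeros((450,800,3),np.uint8);c[:,:400]=a;c[:425,400:]=b;cv2.imwrite("pics/c1.png",c)
E
```

```text
(no output)
```

View pics/c1.png

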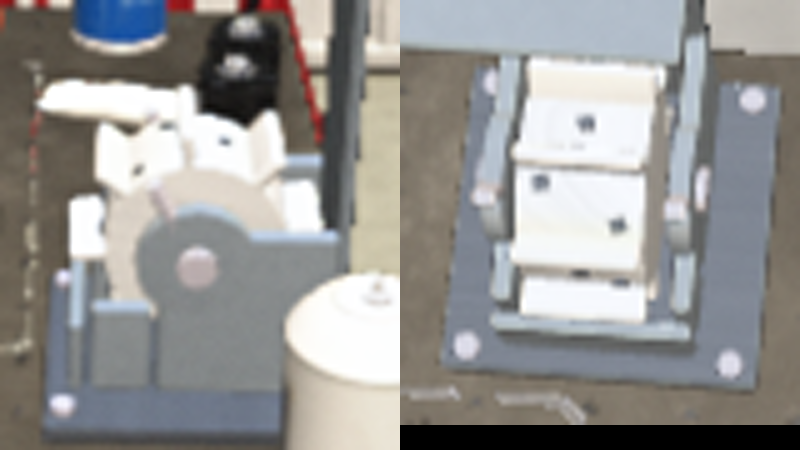

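```bash
cat > wheel.py <<'E'
from h import *
def cloud(p):
    z=p["z_map"];v,u=np.nonzero(z>0);K=p["K"];d=z[v,u]
    Rm=cv2.Rodrigues(np.array(p["rvec"],float))[0];t=np.array(p["tvec"],float).ravel()
    c=np.c_[(u-K[0,2])*d/K[0,0],(v-K[1,2])*d/K[1,1],d]
    return (c-t)@Rm
E
python3 - <<'E'
from wheel import *
np.set_printoptions(precision=4,suppress=True)
p=vision.camera("top");s=vision.camera("side")
for u,v in((239,203),(301,207),(305.6,147.6)): print(world(p,u,v,z=.008))
a=world(p,239,203,z=.008);b=world(p,301,207,z=.008);print("yaw",np.degrees(np.arctan2(*(a-b)[[0,1]]*np.array([-1,1]))))
for c in(.055,.06): pass
P=cloud(p);S=cloud(s)
yaw=np.arctan2(-(a-b)[0],(a-b)[1])
for Q,n in((P,"top"),(S,"side")):
    w=np.array([.563,.063,.085]);q=(Q-w)@np.array([[np.cos(yaw),-np.sin(yaw),0],[np.sin(yaw),np.cos(yaw),0],[0,0,1]])
    m=(abs(q[:,1])<.026)&(np.hypot(q[:,0],q[:,2])<.075)
    r=np.hypot(q[m,0],q[m,2])*1e3;th=np.degrees(np.arctan2(-q[m,0],q[m,2]))
    for lo in range(-60,100,5):
        k=(th>=lo)&(th<lo+5)
        if k.sum()>2: print(n,lo,k.sum(),r[k].min().round(),np.median(r[k]).round(),r[k].max().round())
    for h,l in((.005,'cheek'),):
        m=(abs(q[:,0])<.1)&(abs(q[:,1])<.06)&(q[:,2]>-.04)&(q[:,2]<.08)&(q[:,0]<-.05)
        print(n,'front',q[m].min(0),q[m].max(0))
E
```

```text
[0.491  0.1312 0.008 ]
[ 0.4897 -0.0151  0.008 ]
[ 0.6364 -0.0163  0.008 ]
yaw -0.5342537058155871
top -45 9 50.0 60.0 61.0
top -40 127 42.0 55.0 63.0
top -35 67 42.0 49.0 63.0
top -30 32 43.0 46.0 48.0
top -25 29 41.0 45.0 48.0
top -20 36 43.0 46.0 51.0
top -15 41 41.0 45.0 49.0
top -10 36 39.0 44.0 49.0
top -5 15 42.0 47.0 49.0
top 0 31 56.0 60.0 65.0
top 5 66 44.0 61.0 67.0
top 10 56 40.0 46.0 57.0
top 15 40 41.0 46.0 50.0
top 20 40 39.0 45.0 50.0
top 25 41 41.0 44.0 48.0
top 30 43 42.0 45.0 49.0
top 35 41 42.0 45.0 50.0
top 40 40 42.0 46.0 56.0
top 45 127 42.0 55.0 64.0
top 50 35 49.0 60.0 63.0
top 65 3 48.0 49.0 49.0
top 70 8 45.0 47.0 50.0
top 75 17 44.0 46.0 49.0
top 80 21 44.0 46.0 49.0
top 85 28 44.0 50.0 60.0
top 90 129 45.0 54.0 63.0
top 95 25 45.0 59.0 62.0
top front [-0.0629 -0.0483 -0.0399] [-0.05    0.041   0.0388]
side -60 4 46.0 46.0 47.0
side -45 4 62.0 62.0 62.0
side -40 42 45.0 58.0 63.0
side -35 18 45.0 46.0 57.0
side -30 10 45.0 46.0 47.0
side -25 11 45.0 46.0 47.0
side -20 13 45.0 46.0 49.0
side -15 15 45.0 46.0 49.0
side -10 13 45.0 46.0 47.0
side -5 12 44.0 45.0 47.0
side 0 13 59.0 61.0 63.0
side 5 16 59.0 61.0 64.0
side 10 16 45.0 45.0 48.0
side 15 12 45.0 47.0 49.0
side 20 12 44.0 46.0 46.0
side 25 12 44.0 46.0 46.0
side 30 13 45.0 45.0 47.0
side 35 11 44.0 46.0 49.0
side 40 14 45.0 46.0 50.0
side 45 42 45.0 55.0 62.0
side 50 8 61.0 62.0 62.0
side 65 5 45.0 46.0 48.0
side 75 5 45.0 46.0 48.0
side 90 52 47.0 54.0 60.0
side front [-0.0615 -0.0521 -0.0398] [-0.0517  0.0206  0.0001]
```

Two studs face the window and its ridges sit at 5.5° and 50.5°, so the wheel is at about 0.785 rad. It needs three 45° strokes. I'll use the closed fingers leaned 28°, 22 mm wide tangentially.

```bash
cat > st.py <<'E'
# tool state in the wheel frame: T along t (up/away), h radial at window, y offset; mm
from h import *
np.set_printoptions(precision=3,suppress=True)
W=np.array([.563,.060,.085]);a=np.radians(28)
t=np.array([np.cos(a),0,np.sin(a)]);u=np.array([-np.sin(a),0,np.cos(a)])
def show():
    o=bot.get_obs();d=(o["eef_pos"]-W)*1e3;G=R.from_matrix(np.c_[-t,[0,1,0],-u])
    print("clk",o["clock"],"T,y,h",np.array([d@t,d[1],d@u]).round(1),"eef",o["eef_pos"],"rotleft",(R.from_quat(o["tool_rot"]).inv()*G).as_rotvec(),"j",o["joint_pos"],"F",o["ft_force"])
if __name__=="__main__": show()
E
python3 -m creep '[[[0,0,-10],[0,0,-0.17]],[[0,0,-10],[0,0,-0.17]],[[-34,-46,0],[0,0,0]],[[-34,-46,0],[0,0,0]],[[-34,-46,0],[0,0,0]],[[-34,-46,0],[0,0,0]],[[-34,-46,0],[0,0,0]],[[-34,-46,0],[0,0,0]],[[-34,-46,0],[0,0,0]],[[-34,-45,0],[0,0,0]],[[0,0,0],[0,0,0]]]' 0; python3 st.py
```

```text
clock: 2.38
eef_pos: [0.4406, 0.1011, 0.2512]
tool_rot: [0.004, 1.0, -0.0, 0.0]
ft_force: [-0.5, 1.2, 0.8]
grip_width: -0.0001
grasp_force: 0.0
clk 2.375 T,y,h [-30.   41.1 204.1] eef [0.441 0.101 0.251] rotleft [-0.002 -0.488 -0.007] j [ 0.226  0.137 -0.072  1.361 -0.001  0.233] F [-0.547  1.179  0.846]
```

```bash
python3 -m creep '[[[0,-21,0],[0,-0.163,-0.007]],[[0,-20,0],[0,-0.163,0]],[[0,0,0],[0,-0.162,0]],[[10,0,30],[0,0,0]],[[5,0,35],[0,0,0]],[[0,0,29],[0,0,0]],[[0,0,0],[0,0,0]],[[0,0,0],[0,0,0]]]'; python3 st.py
```

```text
clock: 3.38
eef_pos: [0.4697, 0.0638, 0.162]
tool_rot: [-0.004, 0.97, 0.001, 0.242]
ft_force: [0.5, 0.8, -0.0]
grip_width: 0.0004
grasp_force: 0.0
clk 3.375 T,y,h [-46.2   3.8 111.8] eef [0.47  0.064 0.162] rotleft [ 0.003 -0.     0.006] j [ 0.19  -0.087 -0.68   0.496 -0.085  0.161] F [ 0.473  0.831 -0.015]
```

```bash
python3 -m creep '[[[-2,-2,30],[0,0,0]],[[0,-2,31],[0,0,0]],[[0,0,0],[0,0,0]],[[-7,0,0],[0,0,0]],[[-7,0,0],[0,0,0]],[[-7,0,0],[0,0,0]],[[-7,0,0],[0,0,0]],[[-7,0,0],[0,0,0]],[[-5,0,0],[0,0,0]],[[-5,0,0],[0,0,0]],[[0,0,0],[0,0,0]]]'; python3 st.py
python3 - <<'E'
from h import *
for n in("side","top"):
    p=vision.camera(n);cv2.imwrite(f"pics/{n}1.png",p["image"])
a=cv2.resize(cv2.imread("pics/side1.png")[120:240,290:380],None,fx=4,fy=4,interpolation=2)
b=cv2.resize(cv2.imread("pics/top1.png")[100:220,220:320],None,fx=4,fy=4,interpolation=2)
cv2.imwrite("pics/c2.png",np.hstack([a,b]))
E
```

```text
clock: 4.75
eef_pos: [0.5406, 0.0596, 0.1296]
tool_rot: [-0.003, 0.97, 0.001, 0.242]
ft_force: [-1.0, -0.3, -0.2]
grip_width: 0.0001
grasp_force: 0.4
clk 4.75 T,y,h [ 1.2 -0.4 49.9] eef [0.541 0.06  0.13 ] rotleft [0.002 0.    0.006] j [ 0.147  0.1   -0.594  0.392 -0.066  0.124] F [-0.984 -0.336 -0.184]
```

View pics/c2.png

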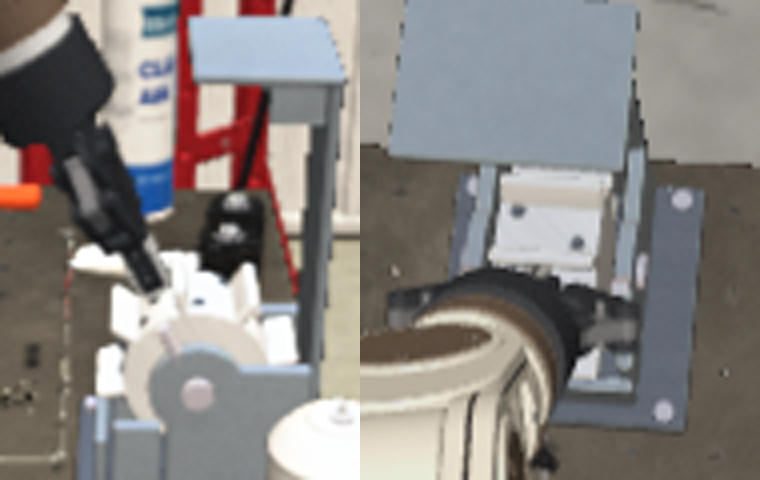

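The wheel followed: the two-stud face moved to the top (top view around 545,230 in the crop). Second stroke.

```bash
python3 -m creep '[[[0,0,-30],[0,0,0]],[[25,0,0],[0,0,0]],[[26,0,0],[0,0,0]],[[0,0,30],[0,0,0]],[[-8,0,0],[0,0,0]],[[-8,0,0],[0,0,0]],[[-8,0,0],[0,0,0]],[[-8,0,0],[0,0,0]],[[-8,0,0],[0,0,0]],[[-7,0,0],[0,0,0]],[[-6,0,0],[0,0,0]],[[0,0,0],[0,0,0]]]'; python3 st.py
python3 -m creep '[[[0,0,-30],[0,0,0]],[[25,0,-10],[0,0,0]],[[26,0,-10],[0,0,0]],[[50,0,-30],[0,0,0]],[[50,0,-30],[0,0,0]],[[0,0,0],[0,0,0]]]'; python3 st.py
cat >> wheel.py <<'E'
def ridges():
    W=np.array([.563,.060,.085]);best=[]
    for n in("top","side"):
        p=vision.camera(n);q=cloud(p)-W
        r=np.hypot(q[:,0],q[:,2])*1e3;th=np.degrees(np.arctan2(-q[:,0],q[:,2]))
        m=(abs(q[:,1])<.026)&(r>57)&(r<65)&(th>-50)&(th<100)
        # ridges 45 deg apart: circular mean
        z=np.exp(8j*np.radians(th[m])).mean();print(n,m.sum(),"ridge angle mod45 (5.5 = square)",np.degrees(np.angle(z))/8,abs(z),np.bincount(((th[m]+50)//5).astype(int)))
        cv2.imwrite(f"pics/{n}_last.png",p["image"])
E
python3 -c "
from wheel import *
ridges()
a=cv2.resize(cv2.imread('pics/side_last.png')[120:240,290:380],None,fx=4,fy=4,interpolation=2)
b=cv2.resize(cv2.imread('pics/top_last.png')[100:220,220:320],None,fx=4,fy=4,interpolation=2)
cv2.imwrite('pics/c3.png',np.hstack([a,b]))"
```

```text
clock: 6.35
eef_pos: [0.5433, 0.0597, 0.1317]
tool_rot: [-0.003, 0.97, 0.001, 0.243]
ft_force: [-0.6, 0.1, 0.5]
grip_width: -0.0002
grasp_force: 0.3
clk 6.35 T,y,h [ 4.5 -0.3 50.4] eef [0.543 0.06  0.132] rotleft [0.003 0.002 0.005] j [ 0.146  0.101 -0.587  0.396 -0.066  0.124] F [-0.566  0.087  0.508]
clock: 7.1
eef_pos: [0.3545, 0.0586, 0.1574]
tool_rot: [-0.004, 0.97, 0.001, 0.243]
ft_force: [0.6, 0.3, -0.1]
grip_width: -0.0002
grasp_force: 0.0
clk 7.1 T,y,h [-150.1   -1.4  161.8] eef [0.354 0.059 0.157] rotleft [0.004 0.002 0.007] j [ 0.265 -0.353 -0.876  0.571 -0.12   0.228] F [ 0.612  0.301 -0.145]
top 315 ridge angle mod45 (5.5 = square) 8.77061159012064 0.9241511349763403 [ 0  1 29 44  2  0  0  0  0  0  0 48 43  0  0  0  0  0  0 10 57 22  0  0
  0  0  0  0 22 37]
side 103 ridge angle mod45 (5.5 = square) 7.870835498785775 0.9340961432469669 [ 0  0 10 19  0  0  0  0  0  0  1 19  7  0  0  0  0  0  0  5 21  0  0  0
  0  0  0  0  7 14]
```

View pics/c3.png

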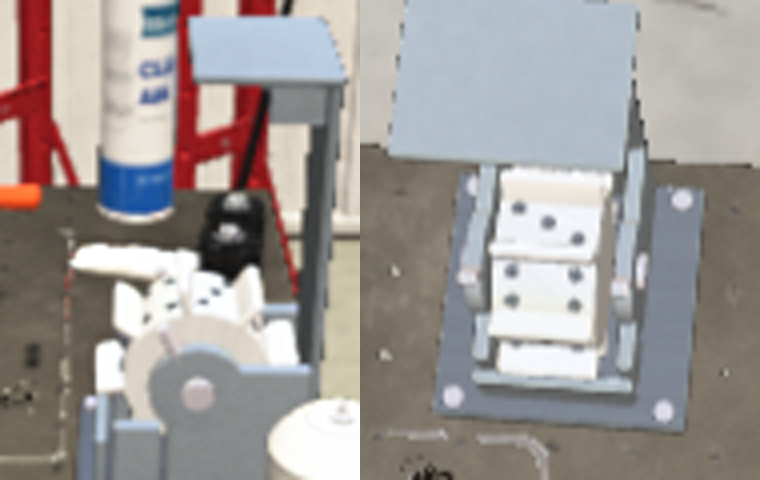

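Four studs are at the window with the wheel about 3° short. Third stroke, pushing slightly further.

```bash
python3 -m creep '[[[-51,0,30],[0,0,0]],[[-51,1,30],[0,0,0]],[[0,0,30],[0,0,0]],[[0,0,21],[0,0,0]],[[0,0,0],[0,0,0]]]'; python3 st.py
python3 -m creep '[[[-8,0,0],[0,0,0]],[[-8,0,0],[0,0,0]],[[-8,0,0],[0,0,0]],[[-8,0,0],[0,0,0]],[[-8,0,0],[0,0,0]],[[-7,0,0],[0,0,0]],[[-5,0,0],[0,0,0]],[[-3.5,0,0],[0,0,0]],[[0,0,0],[0,0,0]],[[0,0,0],[0,0,0]]]'; python3 st.py
python3 -m creep '[[[0,0,-30],[0,0,0]],[[25,0,-10],[0,0,0]],[[26,0,-10],[0,0,0]],[[50,0,-30],[0,0,0]],[[50,0,-30],[0,0,0]],[[0,0,0],[0,0,0]]]'
python3 -c "
from wheel import *
ridges()
a=cv2.resize(cv2.imread('pics/side_last.png')[120:240,290:380],None,fx=4,fy=4,interpolation=2)
b=cv2.resize(cv2.imread('pics/top_last.png')[100:220,220:320],None,fx=4,fy=4,interpolation=2)
cv2.imwrite('pics/c4.png',np.hstack([a,b]))"
```

```text
clock: 7.82
eef_pos: [0.4998, 0.06, 0.1045]
tool_rot: [-0.003, 0.971, 0.0, 0.24]
ft_force: [-0.6, -0.4, 0.5]
grip_width: -0.0001
grasp_force: 0.0
clk 7.825 T,y,h [-46.7  -0.   46.9] eef [0.5   0.06  0.104] rotleft [ 0.002 -0.004  0.005] j [ 0.165  0.067 -0.714  0.31  -0.075  0.141] F [-0.58  -0.357  0.475]
clock: 9.07
eef_pos: [0.5485, 0.0608, 0.1331]
tool_rot: [-0.003, 0.97, 0.001, 0.242]
ft_force: [-0.4, -0.8, -0.7]
grip_width: -0.0001
grasp_force: 0.4
clk 9.075 T,y,h [ 9.8  0.8 49.3] eef [0.549 0.061 0.133] rotleft [0.003 0.001 0.006] j [ 0.147  0.109 -0.572  0.404 -0.066  0.124] F [-0.397 -0.819 -0.665]
clock: 9.82
eef_pos: [0.3602, 0.0594, 0.1593]
tool_rot: [-0.004, 0.97, 0.001, 0.243]
ft_force: [0.4, -0.3, 0.4]
grip_width: 0.0001
grasp_force: 0.0
top 310 ridge angle mod45 (5.5 = square) 3.5162561810886297 0.922736297457994 [ 0 18 48  0  0  0  0  0  0  2 51 38  0  0  0  0  0  0  9 60 21  0  0  0
  0  0  0 22 39  2]
side 98 ridge angle mod45 (5.5 = square) 2.608228758914185 0.9213082362032302 [ 0  9 19  0  0  0  0  0  0  3 18  9  0  0  0  0  0  0 13 13  0  0  0  0
  0  0  0  7  7]
```

View pics/c4.png

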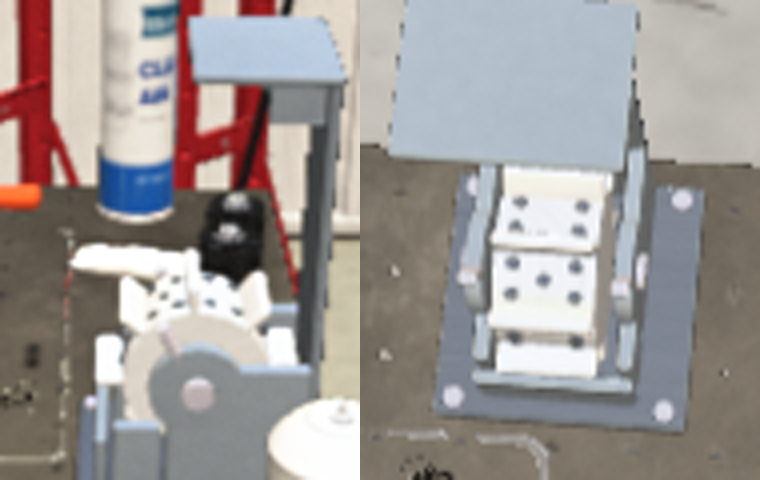

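Five studs are square at the window, overshooting by about 2.5°, which is within the 8° allowance. Next I'll measure the lever.

```bash
python3 st.py; python3 - <<'E'
from wheel import *
np.set_printoptions(precision=3,suppress=True)
for n in("top","side"):
    p=vision.camera(n);q=cloud(p)
    c=q[np.hypot(q[:,0]-.465,q[:,1]+.255)<.07]
    b=c[c[:,2]>.08];print(n,"ball",len(b),b.mean(0),b.min(0),b.max(0))
    k=c[(c[:,2]>.021)&(c[:,2]<.029)]
    r=cv2.minAreaRect((k[:,:2]*1e3).astype(np.float32));print("block",len(k),r)
E
```

```text
clk 9.925 T,y,h [-139.8    0.   160.3] eef [0.364 0.06  0.161] rotleft [0.004 0.005 0.006] j [ 0.261 -0.334 -0.857  0.567 -0.119  0.225] F [ 0.505 -0.444 -0.003]
top ball 117 [ 0.435 -0.247  0.102] [ 0.424 -0.259  0.091] [ 0.447 -0.236  0.112]
block 372 ((468.814208984375, -250.92820739746094), (49.280548095703125, 70.45465850830078), 82.48757934570312)
side ball 174 [ 0.439 -0.255  0.099] [ 0.425 -0.264  0.08 ] [ 0.45  -0.243  0.108]
block 555 ((469.8592529296875, -253.39520263671875), (51.3376350402832, 69.61013793945312), 83.46916961669922)
```

```bash
python3 -m creep '[[[0,0,-10],[0,0.163,0]],[[0,0,-10],[0,0.163,0]],[[0,0,-10],[0,0.162,0]],[[0,-50,0],[0,0,0]],[[0,-50,0],[0,0,0]],[[0,-50,0],[0,0,0]],[[0,-50,0],[0,0,0]],[[0,-50,0],[0,0,0]],[[0,-50,0],[0,0,0]],[[0,0,0],[0,0,0.13]],[[0,0,0],[0,0,0]],[[0,0,0],[0,0,0]]]'; python3 - <<'E'
from h import *
o=bot.get_obs();Rt=R.from_quat(o["tool_rot"])
print(Rt.as_matrix().round(3),o["joint_pos"].round(2))
for g in([.386,-.241,.083],[.481,-.2536,.083]): print(Rt.inv().apply(np.array(g)-o["eef_pos"])*1e3)
E
```

```text
clock: 11.52
eef_pos: [0.3557, -0.2406, 0.1866]
tool_rot: [0.061, 0.998, -0.0, -0.0]
ft_force: [-0.5, 0.8, 1.1]
grip_width: 0.0001
grasp_force: 0.0
[[-0.993  0.122 -0.001]
 [ 0.122  0.993 -0.   ]
 [ 0.001 -0.    -1.   ]] [-0.59  0.13 -0.25  1.19 -0.   -0.47]
[-30.21853812   3.34676865 103.61528369]
[-126.04560577    2.3831852   103.54736142]
```

```bash
python3 -m creep '[[[-13,3,50],[0,0,0]],[[-13,0,53],[0,0,0]],[[0,0,0],[0,0,0]],[[-12,0,0],[0,0,0]],[[-12,0,0],[0,0,0]],[[-12,0,0],[0,0,0]],[[-12,0,0],[0,0,0]],[[-12,0,0],[0,0,0]],[[-12,0,0],[0,0,0]],[[-10,0,0],[0,0,0]],[[-8,0,0],[0,0,0]],[[0,0,0],[0,0,0]]]'; python3 - <<'E'
from wheel import *
p=vision.camera("side");q=cloud(p)
cv2.imwrite("pics/lev.png",cv2.resize(p["image"][200:350,200:420],None,fx=3,fy=3))
E
```

```text
clock: 13.02
eef_pos: [0.4714, -0.252, 0.084]
tool_rot: [0.062, 0.998, -0.0, 0.0]
ft_force: [-0.8, -0.3, 0.2]
grip_width: 0.0002
grasp_force: 0.0
```

View pics/lev.png

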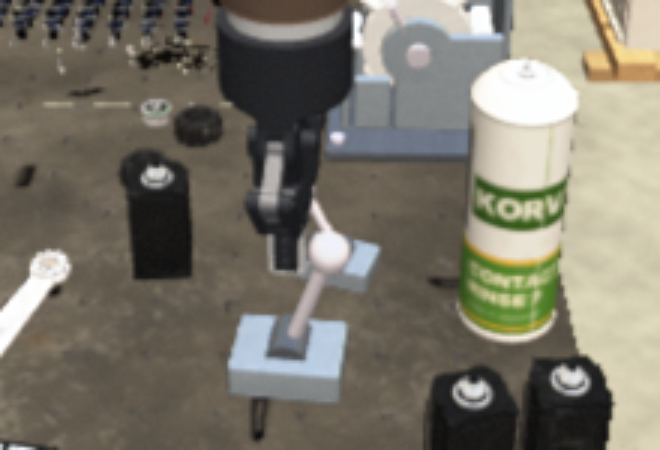

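The ball (crop 328,250) now leans away, but not quite fully. I'll push on gently.

```bash
python3 -m creep '[[[-5,0,0],[0,0,0]],[[-4,0,0],[0,0,0]],[[-3,0,0],[0,0,0]],[[0,0,0],[0,0,0]],[[0,0,0],[0,0,0]]]'; python3 - <<'E'
from wheel import *
np.set_printoptions(precision=3,suppress=True)
for n in("side",):
    p=vision.camera(n);q=cloud(p);print(bot.get_obs()["ft_force"],bot.get_obs()["eef_pos"])
    for r in vision.place_of(p,"start_lever_tip")[:2]: print(r["score"],r["position"],world(p,*r["position"],z=.092),world(p,*r["position"]))
E
```

```text
clock: 13.7
eef_pos: [0.483, -0.2535, 0.0844]
tool_rot: [0.062, 0.998, -0.0, 0.0]
ft_force: [-0.0, 0.1, -0.4]
grip_width: 0.0002
grasp_force: 0.0
[ 0.894  0.665 -0.764] [ 0.483 -0.254  0.084]
0.55 [313.5, 282.8] [ 0.504 -0.245  0.092] [ 0.503 -0.259  0.103]
0.16 [332.7, 137.1] [0.571 0.604 0.092] [ 0.531 -0.252  0.372]
```

```bash
python3 -m creep '[[[-2,0,0],[0,0,0]],[[-2,0,0],[0,0,0]],[[0,0,0],[0,0,0]],[[0,0,0],[0,0,0]]]'
python3 -m creep '[[[20,0,0],[0,0,0]],[[40,0,0],[0,0,0]],[[20,0,-40],[0,0,0]],[[20,0,-50],[0,0,0]],[[20,0,-30],[0,0,0]],[[0,0,0],[0,0,0]],[[0,0,0],[0,0,0]]]'; python3 - <<'E'
from wheel import *
np.set_printoptions(precision=3,suppress=True)
ridges()
for n in("side","top"):
    p=vision.camera(n);q=cloud(p)
    b=q[(np.hypot(q[:,0]-.5,q[:,1]+.255)<.05)&(q[:,2]>.08)&(q[:,2]<.12)];print(n,len(b),b.min(0),b.max(0))
    for r in vision.place_of(p,"start_lever_tip")[:2]: print(r["score"],r["position"],world(p,*r["position"],z=.092))
    cv2.imwrite(f"pics/{n}9.png",p["image"])
a=cv2.imread("pics/side9.png")[120:360,220:440];b=cv2.imread("pics/top9.png")[110:350,250:430]
cv2.imwrite("pics/c9.png",cv2.resize(np.hstack([a,b]),None,fx=2,fy=2,interpolation=2))
E
```

```text
clock: 14.3
eef_pos: [0.4854, -0.2537, 0.084]
tool_rot: [0.062, 0.998, -0.0, -0.001]
ft_force: [-5.6, -0.2, 1.9]
grip_width: -0.0
grasp_force: 2.6
clock: 15.18
eef_pos: [0.3682, -0.2392, 0.2039]
tool_rot: [0.062, 0.998, -0.0, 0.001]
ft_force: [-0.5, 0.7, -0.9]
grip_width: -0.0001
grasp_force: 0.0
top 310 ridge angle mod45 (5.5 = square) 3.4158226847586706 0.9220682745038117 [ 0 19 44  1  0  0  0  0  0  2 56 33  0  0  0  0  0  0 14 60 17  0  0  0
  0  0  0 23 38  3]
side 101 ridge angle mod45 (5.5 = square) 2.3858073195919474 0.9238084657820186 [ 0 11 16  0  0  0  0  0  0  3 21  9  0  0  0  0  0  0 16 11  0  0  0  0
  0  0  0  9  5]
side 171 [ 0.495 -0.271  0.081] [ 0.521 -0.249  0.106]
0.77 [313.0, 284.3] [ 0.503 -0.25   0.092]
0.5 [300.8, 264.7] [ 0.478 -0.19   0.092]
top 114 [ 0.495 -0.267  0.09 ] [ 0.519 -0.243  0.107]
0.76 [409.9, 195.8] [ 0.511 -0.257  0.092]
0.39 [357.2, 210.4] [ 0.472 -0.143  0.092]
```

View pics/c9.png

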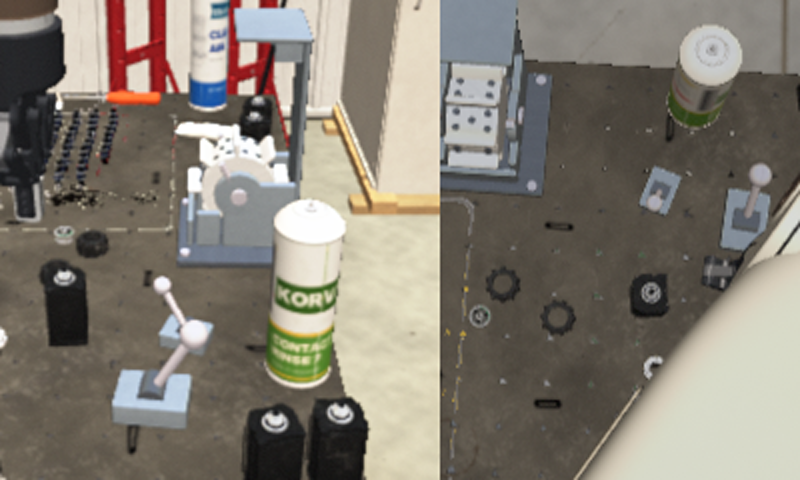

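The lever reached its stop: force rose to 5.6 N and the ball is 38 mm past the pivot. Five studs are still at the window, the can and module are standing, and the arm is clear.

```bash
python3 -c "
from workcell import workorder
print(workorder.job_done())"
```

```text
the job is handed in; nothing more can be done
None
```

The job is handed in: the five-stud face rests at the window about 2.5° past square (8° allowed), the start lever is against its stop, and the can and module are still standing; the hand-in returned no verdict.

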